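# Square up the cassettes on the steriliser tray and drop the retaining bar

## Robot

A 6-joint arm with a two-finger parallel gripper is mounted at the origin on a cart in front of the work surface, level with it; the furniture and walls round the work are solid. World frame = base frame: x ahead of the robot, y to its left, z up, the work surface at z = 0. Lengths are in mm, angles in rad, forces in N, time in s.
With the tool pointing down it reaches from about 400 to 925 mm from the base axis. Payload 12.5 kg.
Tool frame: the origin (TCP) lies at the very end of the fingers, on their centre line; the grasp point (between the pads) lies behind it (env.grip_depth is the z of the grasp point in the tool frame, in mm); z points along the fingers, y is the line along which they close (so a half turn about z gives the same grasp; the last joint's range is limited). The gripper opens to 95 mm and grips with 3 to 60 N. Pads are 20 mm wide; open, the fingers measure 119 mm over their backs; the gripper's body (75 mm by 180 mm) begins 59 mm behind the grasp point.
Start: joints at [-1.248, 0.491, 1.559, -0, 1.092, -0.106], TCP at [259.887, -568.426, 190.961] pointing down, gripper open.
Joint ranges: [-3.1, 3.1], [-0.84, 2.19], [0.05, 2.79], [-1.13, 4.28], [0.06, 2.93], [-2.69, 2.69]. Speed limits (rad/s): [2.22, 2.22, 2.79, 3.14, 3.14, 3.14].

## Interface

Orientations are given as [roll, pitch, yaw] about the fixed x, y, z axes, in that order (R = Rz(yaw) Ry(pitch) Rx(roll)).
In Python, from cell import env, optics gives the robot as it stands.
- The arm moves only by the tool step_arm, never from a script. Its argument "moves" is a list of rows, each an object of numbers: "tx", "ty", "tz": the shift along the tool's x, y, z in mm; "roll": the turn about the tool's z in rad. In form: [{"tx": .., "ty": .., "tz": .., "roll": ..}, ...]. A call has 1 to 12 rows; each row is the pose to reach, as a shift and turn from the pose commanded when the call began, along the tool's axes at that moment; what a row does not reach only later rows make up. A row lasts 1/12 s, in which the tool goes at most 41.7 mm and 7.16 degrees, less where a joint would pass 70% of its speed; a pose out of reach is approached as far as the arm can. A call with a gripper value outside its range is refused whole. "grip" is the finger opening in mm, from 0 to 95.1, set as the call begins (left out, the last holds). The fingers move at their own pace and stop on an object; the grip force is fixed at half the most. Time passes only in rows, so rows that repeat a pose let the fingers close. It gives the time, the measured TCP pose, the force, the opening and the grip force at its end, in the units of the state.
- env.state(): the state, without advancing time (a new reading comes with each control period).
- optics.read_camera(name): name is "scene" or "top" or "wrist"; returns a dict with "pixels" (480x640x3 uint8, blue, green, red), "mtx" (3x3 intrinsics, pixels), "view" (4x4, takes a point from world to camera coordinates). Camera axes: x right, y down, z forward; pixel columns grow to the right and rows downward; lengths in mm; the calibration is good to about 2 mm. A picture is of the moment at which its call begins. There is no depth.
- env.job_done(): hands the job in; it is judged then, once.
The state is a dict: "t": time; "joints": joint angles; "qvel": joint speeds; "tau": joint torques, N m; "eef_pos": TCP position; "tcp_rot": TCP orientation; "ft_force": force on the tool from outside, world axes, zero at the start; "moment": the same for the moment, N m; "opening": opening from 0.0 (shut) to 1.0 (fully open); "grip_force": force on a finger pad.
Only numpy, scipy, OpenCV 4.12 (cv2) and the standard library are available. Lean on these libraries where they do the work, as an engineer would, in place of code of your own. Each camera call takes 0.05 s, during which the arm holds its last target. There are 200 camera calls.

## Task

Get this steriliser tray ready for the autoclave: nudge the three instrument cassettes that stick out at the front back into their bays, so that they lie flat in one even row, square and fully home against the back stop. Then swing the wire retaining bar over towards you until it lies all the way down in front of them. Leave the tape, the marker and the small round pot alone.

Things in the scene. Friction and masses are not known exactly. Their poses are not given: they have to be found in the camera images.
- steriliser_tray: perforated sheet-metal tray, fixed, 192 mm deep (its x, from the open front edge to the back stop), 378 mm wide (y, to the left). Origin: worktop height, mid-width, 93 mm before the stop. Plate top z = 8 mm, front edge x = -96 mm, no lip; stop face x = +93 mm, top z = 40 mm; side rims to z = 23 mm. Flat U wire guides 18 mm wide run 36 mm forward from the stop at y = +-58 and +-174, z = 18 mm
- bay_left (a point): home of the left cassette: where the centre of its underside belongs, on the tray plate (8 mm above the worktop), at tray x = 0, y = +116 mm; axes as the tray's. A cassette here touches the back stop; the bay is 98 mm wide between its wire guides
- bay_middle (a point): home of the middle cassette: where the centre of its underside belongs, on the tray plate (8 mm above the worktop), at tray x = 0, y = 0 mm; axes as the tray's. A cassette here touches the back stop; the bay is 98 mm wide between its wire guides
- bay_right (a point): home of the right cassette: where the centre of its underside belongs, on the tray plate (8 mm above the worktop), at tray x = 0, y = -116 mm; axes as the tray's. A cassette here touches the back stop; the bay is 98 mm wide between its wire guides
- cassette_left: the left of three alike perforated steel instrument cassettes, 185 mm long (its y), 85 mm wide (its x; a latch stands out a little), 28 mm high, about 0.4 kg; too wide to grasp, it slides on the tray. Origin: centre of its underside. At the start its y points roughly along the tray's -x; it lies a little askew before its bay, 45 to 75 mm short of home, sticking out over the front edge
- cassette_middle: the middle of three alike perforated steel instrument cassettes, 185 mm long (its y), 85 mm wide (its x; a latch stands out a little), 28 mm high, about 0.4 kg; too wide to grasp, it slides on the tray. Origin: centre of its underside. At the start its y points roughly along the tray's -x; it lies a little askew before its bay, 45 to 75 mm short of home, sticking out over the front edge
- cassette_right: the right of three alike perforated steel instrument cassettes, 185 mm long (its y), 85 mm wide (its x; a latch stands out a little), 28 mm high, about 0.4 kg; too wide to grasp, it slides on the tray. Origin: centre of its underside. At the start its y points roughly along the tray's -x; it lies a little askew before its bay, 45 to 75 mm short of home, sticking out over the front edge
- retaining_bar (a joint): angle of the tray's wire retaining bar, rad: 0 = open, leaning 15 degrees back from upright; 1.83 = down, level, just in front of the cassettes when these are home. It turns freely, falling to either end from upright (0.26). Pivot axis along the tray's y at tray x = 0, z = 24 mm; the crossbar is 107 mm from it. Wire 7 mm thick, arms outside the rims at y = +-196 mm
- bar_grip (a point): middle of the bar's crossbar, the centre of a black sleeve 12 mm thick and 100 mm long along the tray's y; 127 mm above the worktop when open
- masking_tape: roll of masking tape lying flat on the right, 103 mm across, 25 mm high; origin: centre of its underside; a bystander
- marker: marker pen lying on the right near the front edge, 135 mm long, 17 mm thick; origin: centre of its underside; a bystander
- wax_pot: small round lidded pot on the left near the front edge, 65 mm across, 29 mm high; origin: centre of its underside; a bystander

How it is judged (in metres and radians):
At the end, for the whole second after the job is handed in: Each cassette lies flat and at rest in its own bay: its centre within 6 mm of home along the tray and 12 mm across it, its length within 0.06 rad of the tray's depth. The retaining bar is down and still: its joint above 1.76 rad (x of cassette_left in the frame of bay_left between -0.006 and 0.006 m and y of cassette_left in the frame of bay_left between -0.012 and 0.012 m and z of cassette_left in the frame of bay_left below 0.005 m and angle between the y axis of each of cassette_left, cassette_middle, cassette_right and the x axis of steriliser_tray, either way round below 0.06 rad and angle between each of cassette_left, cassette_middle, cassette_right's own z axis and vertical below 0.05 rad and linear speed of each of cassette_left, cassette_middle, cassette_right below 0.01 m/s and x of cassette_middle in the frame of bay_middle between -0.006 and 0.006 m and y of cassette_middle in the frame of bay_middle between -0.012 and 0.012 m and z of cassette_middle in the frame of bay_middle below 0.005 m and x of cassette_right in the frame of bay_right between -0.006 and 0.006 m and y of cassette_right in the frame of bay_right between -0.012 and 0.012 m and z of cassette_right in the frame of bay_right below 0.005 m and value of joint retaining_bar above 1.76 rad and velocity of joint retaining_bar below 0.05 rad/s); the robot touches nothing.
It fails at once if the left cassette is tipped more than 25 degrees or falls off the tray (angle between cassette_left's own z axis and vertical above 0.44 rad or z of cassette_left in the frame of bay_left below -0.006 m).
It fails at once if the middle cassette is tipped more than 25 degrees or falls off the tray (angle between cassette_middle's own z axis and vertical above 0.44 rad or z of cassette_middle in the frame of bay_middle below -0.006 m).
It fails at once if the right cassette is tipped more than 25 degrees or falls off the tray (angle between cassette_right's own z axis and vertical above 0.44 rad or z of cassette_right in the frame of bay_right below -0.006 m).
It fails at once if the tape, the marker or the small pot is moved more than 30 mm (distance of any of masking_tape, marker, wax_pot from where it was at the start of the episode above 0.03 m).
It also fails if it takes over 48 s, if anything falls off the work surface, if the arm or the gripper's body presses on something with over 40 N, if the wrist force passes 120 N, or if a joint passes its speed limit or range.

## Working session

There is one attempt and no reset: what is moved stays moved. The work goes in short steps, Python scripts to look and compute and a tool call to move; the robot and the scene stay as the last step left them, time stands still between calls to the robot, and variables do not carry over. Pictures are saved under pics/ and viewed, at most 10 in all, crops included, and the job is handed in when it is done.

Besides the shell and the picture viewer there is one more tool, called after ">>>" as name(argument=value, ...), one argument or row to a line, values as JSON. step_arm: Moves the arm, as the interface text tells. Its arguments: {"type":"object","properties":{"moves":{"type":"array"},"grip":{"type":"number"}},"required":["moves"]}

```bash
ls; mkdir -p pics
python3 - <<'E'
from cell import env, optics
import cv2, numpy as np
s=env.state(); print(s, env.grip_depth)
ims=[]
for n in ("top","scene"):
    c=optics.read_camera(n); cv2.imwrite(f"pics/{n}0.png",c["pixels"]); np.savez(f"{n}0.npz",**c)
    print(n,c["mtx"].round(1).tolist(),c["view"].round(4).tolist())
E
```

```text
pics
{'t': 0.0, 'joints': array([-1.24757914e+00,  4.91535203e-01,  1.55946772e+00,  1.53492521e-05,
        1.09170579e+00, -1.05593588e-01]), 'qvel': array([ 0.00097518,  0.00040158, -0.00140858, -0.00172553, -0.00139453,
        0.00044037]), 'tau': array([ 1.32789346e-04, -6.12635636e+01, -2.58184683e+01,  6.92254887e-02,
        4.82041959e-02, -2.83313716e-05]), 'eef_pos': array([ 259.80670816, -568.13230601,  190.37060869]), 'tcp_rot': array([-3.14048425e+00, -1.31166706e-04,  4.28803618e-01]), 'ft_force': array([-0.03674603, -0.24534479, -0.06831672]), 'moment': array([-0.03072283, -0.00560335,  0.0626149 ]), 'grip_force': 0.0, 'opening': 0.9976554452122547} -18.8
top [[436.8, 0.0, 314.7], [0.0, 436.8, 234.9], [0.0, 0.0, 1.0]] [[0.0073, -0.9999, -0.0119, 33.0326], [-0.9968, -0.0063, -0.0797, 505.5275], [0.0796, 0.0125, -0.9967, 1432.0977], [0.0, 0.0, 0.0, 1.0]]
scene [[544.7, 0.0, 320.2], [0.0, 544.7, 236.2], [0.0, 0.0, 1.0]] [[0.6671, -0.7447, -0.0176, -315.7817], [-0.4693, -0.4018, -0.7863, 329.3061], [0.5785, 0.5329, -0.6176, 1255.9321], [0.0, 0.0, 0.0, 1.0]]
```

View pics/top0.png

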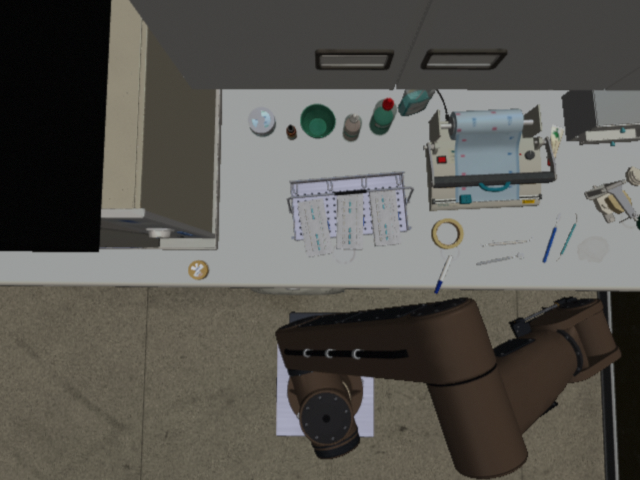

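View pics/scene0.png

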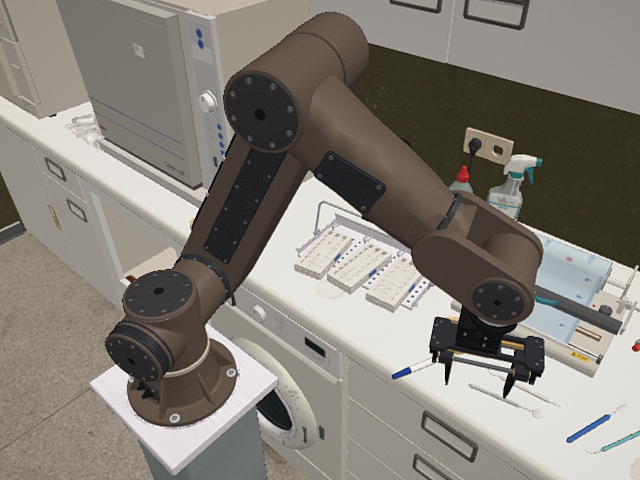

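Top: the tray spans about (290,185)–(410,240), with the cassettes at (316,228), (349,222) and (384,218), the bar's black sleeve near (350,192), the tape at (447,234), the marker at (443,274) and the pot at (198,270). Next I'll zoom in.

```bash
cat > h.py <<'E'
import numpy as np, cv2
def ray(c,uv,z):
    V=c["view"];R=V[:3,:3];t=V[:3,3];o=-R.T@t
    d=R.T@np.linalg.inv(c["mtx"])@np.array([uv[0],uv[1],1.])
    return o+d*(z-o[2])/d[2]
def proj(c,p):
    q=c["mtx"]@(c["view"][:3,:3]@np.array(p,float)+c["view"][:3,3]); return q[:2]/q[2]
E
python3 - <<'E'
from h import *
c=dict(np.load("top0.npz"))
im=c["pixels"][165:273,280:420]
cv2.imwrite("pics/crop0.png",cv2.resize(im,None,fx=5.5,fy=5.5,interpolation=cv2.INTER_CUBIC))
for n,uv,z in [("BL",(290,184),40),("BR",(404,175),40),("tray c",(350,205),8),("tape",(447,234),25),("marker",(443,274),10),("pot",(198,270),29)]: print(n,ray(c,uv,z).round())
E
```

```text
BL [672. 119.  40.]
BR [ 704. -258.   40.]
tray c [608. -81.   8.]
tape [ 511. -400.   25.]
marker [ 379. -389.   10.]
pot [386. 420.  29.]
```

View pics/crop0.png

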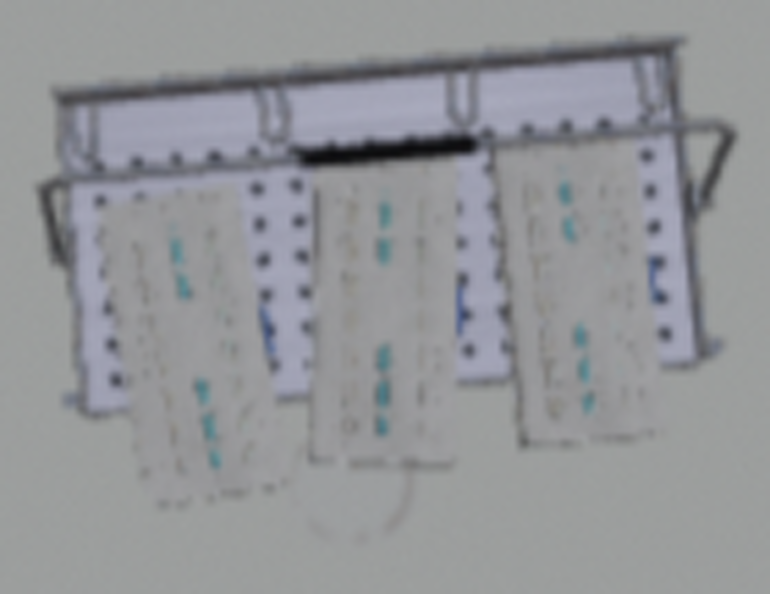

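The crop shows the tray turned about 0.085 rad, with its back-stop corners at crop (57,92) and (675,45). The left cassette is the most askew. I'll bring the wrist camera over the tray for a finer measurement.

>>> step_arm(
  moves=[
    {"tx": 385, "ty": -360, "tz": -140, "roll": 0.344},
    {"tx": 385, "ty": -360, "tz": -140, "roll": 0.344},
    {"tx": 385, "ty": -360, "tz": -140, "roll": 0.344},
    {"tx": 385, "ty": -360, "tz": -140, "roll": 0.344},
    {"tx": 385, "ty": -360, "tz": -140, "roll": 0.344},
    {"tx": 385, "ty": -360, "tz": -140, "roll": 0.344},
    {"tx": 385, "ty": -360, "tz": -140, "roll": 0.344},
    {"tx": 385, "ty": -360, "tz": -140, "roll": 0.344},
    {"tx": 385, "ty": -360, "tz": -140, "roll": 0.344},
    {"tx": 385, "ty": -360, "tz": -140, "roll": 0.344},
    {"tx": 385, "ty": -360, "tz": -140, "roll": 0.344},
    {"tx": 385, "ty": -360, "tz": -140, "roll": 0.344},
  ],
)

```text
t: 1.1
eef_pos: [443.8, -119.5, 319.8]
tcp_rot: [3.142, 0.0, 0.085]
ft_force: [1.5, 0.0, 0.1]
opening: 1.002
grip_force: 0.0
```

>>> step_arm(
  moves=[
    {"tx": 20, "ty": -38, "tz": -40},
    {"tx": 20, "ty": -38, "tz": -40},
    {"tx": 20, "ty": -38, "tz": -40},
    {"tx": 20, "ty": -38, "tz": -40},
  ],
)

```text
validation failed for argument at $.mo...
```

Run:
```python
from cell import env, optics
from h import *
c=optics.read_camera("wrist"); cv2.imwrite("pics/w1.png",c["pixels"]); np.savez("w1.npz",**c)
V=c["view"]; print(-V[:3,:3].T@V[:3,3], V[2,:3], env.state()["eef_pos"],env.state()["tcp_rot"])
```

```text
[ 513.12671069 -112.62085048  514.31080992] [-0.24604586 -0.02224222 -0.96900295] [ 446.08994838 -114.49509618  321.78694839] [-3.1409389  -0.00339924  0.08787611]
```

View pics/w1.png

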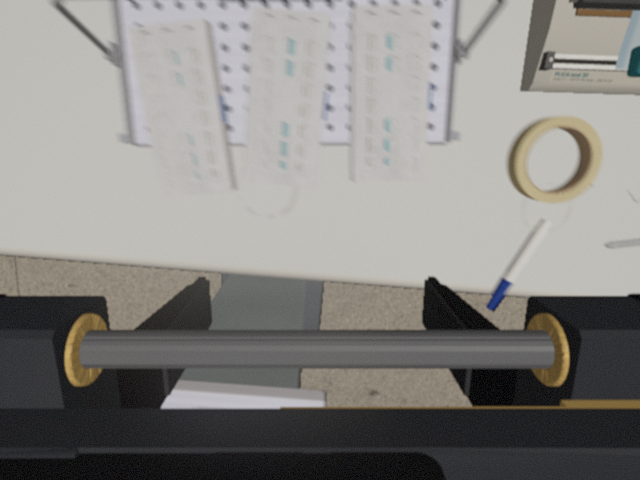

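The wrist image shows the front part of the tray: its front corners are near (130,140) and (450,138), and the cassette fronts are near (200,190), (285,185) and (390,180). I need to be further forward. The previous move was refused, so I'll send full rows.

>>> step_arm(
  moves=[
    {"tx": 120, "ty": -45, "tz": -20, "roll": 0},
    {"tx": 120, "ty": -45, "tz": -20, "roll": 0},
    {"tx": 120, "ty": -45, "tz": -20, "roll": 0},
    {"tx": 120, "ty": -45, "tz": -20, "roll": 0},
    {"tx": 120, "ty": -45, "tz": -20, "roll": 0},
  ],
)

```text
t: 1.57
eef_pos: [560.7, -65.4, 338.3]
tcp_rot: [-3.141, 0.001, 0.087]
ft_force: [-0.3, -0.7, -0.0]
opening: 1.003
grip_force: 0.0
```

Run:
```python
from cell import env, optics
from h import *
c=optics.read_camera("wrist"); cv2.imwrite("pics/w2.png",c["pixels"][:330]); np.savez("w2.npz",**c)
print(env.state()["eef_pos"],env.state()["tcp_rot"])
```

```text
[559.42640239 -66.10974896 338.31223891] [-3.14124626e+00  1.69664702e-03  8.61217861e-02]
```

View pics/w2.png

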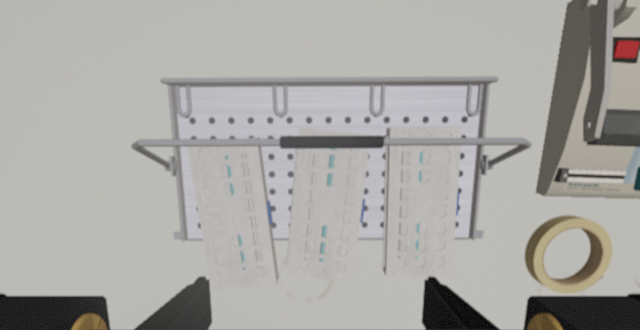

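The bar sleeve is at (281–383,141), the tray's front corners are at (184,240) and (477,238), the stop's top spans (164,81)–(495,79), and the cassette fronts are at rows 270–283. I'll enlarge it with contrast.

Run:
```python
from h import *
c=dict(np.load("w2.npz"))
im=c["pixels"][125:300,175:487]
g=cv2.resize(im,None,fx=2.5,fy=2.5,interpolation=cv2.INTER_CUBIC)
l=cv2.cvtColor(g,cv2.COLOR_BGR2LAB); l[...,0]=cv2.createCLAHE(6,(4,3)).apply(l[...,0])
cv2.imwrite("pics/w2c.png",cv2.cvtColor(l,cv2.COLOR_LAB2BGR))
for n,uv,z in [("stopL",(164,81),40),("stopR",(495,79),40),("fL",(184,240),8),("fR",(477,238),8),("slL",(281,142),127),("slR",(383,140),127)]: print(n,ray(c,uv,z).round(1))
```

```text
stopL [681.  119.5  40. ]
stopR [ 716.2 -254.7   40. ]
fL [487.9 105.6   8. ]
fR [ 524.9 -282.4    8. ]
slL [626.5 -24.6 127. ]
slR [ 637.1 -122.8  127. ]
```

View pics/w2c.png

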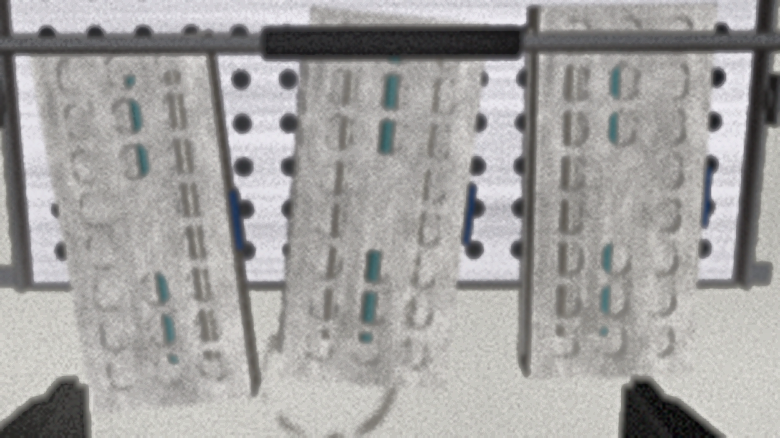

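```bash
cat >> h.py <<'E'
O=np.array([603,-77.]);YAW=.094
X=np.array([np.cos(YAW),np.sin(YAW)]);Y=np.array([-X[1],X[0]])
def tray(p): d=np.array(p)[:2]-O; return np.array([d@X,d@Y])
def world(x,y): return O+x*X+y*Y
E
python3 - <<'E'
from h import *
c=dict(np.load("w2.npz"))
P=lambda x,y,z=36: tray(ray(c,(175+x/2.5,125+y/2.5),z)).round(1)
for n,a in dict(L_left=[(38,60),(85,400)],L_right=[(210,55),(250,390)],L_front=[(95,405),(245,390)],
 M_left=[(308,15),(282,375)],M_right=[(484,60),(447,375)],M_front=[(290,380),(435,375)],M_back=[(315,8),(430,15)],
 R_left=[(537,10),(529,372)],R_right=[(717,20),(693,375)],R_front=[(535,376),(685,376)]).items():
  p=[P(*q) for q in a]; d=p[1]-p[0]; print(n,p[0],p[1],"slope dy/dx",round(d[1]/d[0],3) if abs(d[0])>abs(d[1]) else ("dx/dy",round(d[0]/d[1],3)))
for q in [(60,285),(745,285)]: print("front edge",P(*q,8))
for q in [(25,250),(745,240)]: print("rims",P(*q,23))
# blue latch and teal
h=cv2.cvtColor(c["pixels"],cv2.COLOR_BGR2HSV)
m=cv2.inRange(h,(105,90,30),(130,255,255)); m[300:]=0; m[:,:175]=0;m[:,487:]=0
n,l,s,ce=cv2.connectedComponentsWithStats(m)
for i in range(1,n):
  if s[i,4]>8: print("latch",s[i],tray(ray(c,ce[i],25)).round(1))
E
```

```text
L_left [ 20.7 166. ] [-150.9  155.9] slope dy/dx 0.059
L_right [22.6 84. ] [-146.    70.2] slope dy/dx 0.082
L_front [-153.7  150.9] [-145.9   72.8] slope dy/dx ('dx/dy', np.float64(-0.1))
M_left [40.6 37. ] [-137.9   53.5] slope dy/dx -0.092
M_right [ 19.5 -46.5] [-138.4  -31.6] slope dy/dx -0.094
M_front [-140.6   49.4] [-138.4  -25.4] slope dy/dx ('dx/dy', np.float64(-0.029))
M_back [43.8 33.7] [ 40.3 -20.5] slope dy/dx ('dx/dy', np.float64(0.065))
R_left [ 42.3 -70.9] [-137.   -73.8] slope dy/dx 0.016
R_right [  37.2 -156.1] [-139.2 -158.4] slope dy/dx 0.013
R_front [-139.2  -77. ] [-139.7 -154.3] slope dy/dx ('dx/dy', np.float64(0.006))
front edge [-96.2 172.5]
front edge [ -98.4 -192. ]
rims [-74.1 184.5]
rims [ -71.1 -183.9]
latch [268 203   2  13  14] [-53.6  76.4]
```

Tray pose: origin about (603,−77), yaw 0.094. Left cassette centre is about (−57,119) with yaw +0.08, middle about (−46,3) with yaw −0.093, and right about (−47,−115) with yaw +0.014. After squaring, all of them fit between the guides. I'll push each with both fingers spread across its front face, left one first.

>>> step_arm(
  moves=[
    {"tx": -136, "ty": -97, "tz": 190, "roll": -0.007},
    {"tx": -136, "ty": -97, "tz": 190, "roll": -0.007},
    {"tx": -136, "ty": -97, "tz": 190, "roll": -0.007},
    {"tx": -136, "ty": -97, "tz": 190, "roll": -0.007},
    {"tx": -136, "ty": -97, "tz": 190, "roll": -0.007},
    {"tx": -136, "ty": -97, "tz": 190, "roll": -0.007},
    {"tx": -136, "ty": -97, "tz": 190, "roll": -0.007},
    {"tx": -136, "ty": -97, "tz": 190, "roll": -0.007},
    {"tx": -136, "ty": -97, "tz": 190, "roll": -0.007},
    {"tx": -136, "ty": -97, "tz": 190, "roll": -0.007},
  ],
  grip=46,
)

```text
t: 2.45
eef_pos: [417.0, 17.8, 150.4]
tcp_rot: [3.141, -0.003, 0.091]
ft_force: [-0.0, 0.4, 0.3]
opening: 0.484
grip_force: 0.0
```

Run:
```python
from cell import env
from h import *
s=env.state();print(s["t"],tray(s["eef_pos"]),s["eef_pos"],s["tcp_rot"],s["opening"])
```

```text
2.45 [-176.23933971  111.86796575] [417.03860287  17.83198511 150.43235048] [ 3.14087338e+00 -2.68989519e-03  9.08956644e-02] 0.4838130230098169
```

>>> step_arm(
  moves=[
    {"tx": -4, "ty": 0, "tz": 40, "roll": -0.003},
    {"tx": -4, "ty": 0, "tz": 80, "roll": -0.003},
    {"tx": -4, "ty": 0, "tz": 115, "roll": -0.003},
    {"tx": -4, "ty": 0, "tz": 132, "roll": -0.003},
    {"tx": -4, "ty": 0, "tz": 132, "roll": -0.003},
  ],
)

```text
t: 2.87
eef_pos: [411.5, 17.7, 15.1]
tcp_rot: [-3.141, 0.003, 0.094]
ft_force: [0.1, -0.0, 0.2]
opening: 0.485
grip_force: 0.0
```

>>> step_arm(
  moves=[
    {"tx": 12, "ty": 0, "tz": 0, "roll": 0},
    {"tx": 17, "ty": 0, "tz": 0, "roll": 0},
    {"tx": 20, "ty": -1, "tz": 0, "roll": 0},
    {"tx": 23, "ty": -2, "tz": 0, "roll": 0},
    {"tx": 26, "ty": -3, "tz": 0, "roll": 0},
    {"tx": 29, "ty": -4, "tz": 0, "roll": 0},
    {"tx": 32, "ty": -4, "tz": 0, "roll": 0},
    {"tx": 35, "ty": -4, "tz": 0, "roll": 0},
    {"tx": 38, "ty": -4, "tz": 0, "roll": 0},
    {"tx": 38, "ty": -4, "tz": 0, "roll": 0},
  ],
)

```text
t: 3.7
eef_pos: [449.8, 25.8, 17.3]
tcp_rot: [3.141, -0.0, 0.095]
ft_force: [0.2, -0.5, -0.7]
opening: 0.487
grip_force: 0.0
```

```bash
cat > edges.py <<'E'
from cell import env, optics
from h import *
import sys
s=env.state();print(s["t"],tray(s["eef_pos"]),s["ft_force"].round(1))
for n in ("top","scene"):
    c=optics.read_camera(n); np.savez(n+"N.npz",**c)
    uv=proj(c,[*world(-40,0),20]);a,b=np.array(uv).astype(int)
    r=(70,110) if n=="top" else (80,120)
    im=c["pixels"][max(0,b-r[0]):b+r[0],max(0,a-r[1]):a+r[1]]
    print(n,"crop origin",max(0,a-r[1]),max(0,b-r[0]))
    cv2.imwrite(f"pics/{sys.argv[1]}_{n}.png",cv2.resize(im,None,fx=3.3,fy=3.3,interpolation=cv2.INTER_CUBIC))
E
python3 edges.py a
```

```text
3.7 [-142.88312575  116.76979111] [ 0.2 -0.5 -0.7]
top crop origin 240 147
scene crop origin 242 185
```

View pics/a_scene.png

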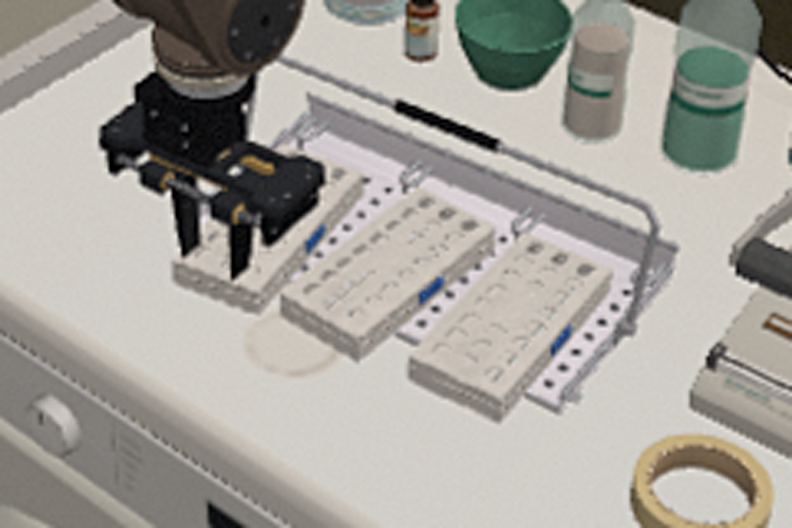

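The scene view shows the fingertips near crop (190,255) and (240,275), seemingly behind the left cassette's front edge, which runs (175,265)–(255,300). The measured force is about 0. I'll check this by projection before pushing on.

Run:
```python
from h import *
c=dict(np.load("sceneN.npz"))
cr=lambda p:((proj(c,p)-[242,185])*3.3).round()
for y in (117,117+29,117-29):
  print("tip",y,cr([*world(-143,y),17]))
print("stop top corners",cr([*world(93,189),40]),cr([*world(93,-189),40]), "front corner plate R",cr([*world(-96,-189),8]))
for n,q in dict(L1=(175,262),L2=(255,295),M1=(283,295),M2=(360,340),R1=(412,360),R2=(500,400)).items():
  print(n,tray(ray(c,(242+q[0]/3.3,185+q[1]/3.3),36)).round(1))
t=dict(np.load("topN.npz"));print((proj(t,[*world(-143,117),17])-[240,147])*3.3)
```

```text
tip 117 [216. 281.]
tip 146 [189. 268.]
tip 88 [244. 294.]
stop top corners [308.  96.] [676. 248.] front corner plate R [563. 407.]
L1 [-160.8  146.1]
L2 [-155.    66.7]
M1 [-141.7   47.9]
M2 [-149.4  -33.3]
R1 [-144.6  -79.2]
R2 [-142.4 -157.7]
[256.6031806  345.48691953]
```

View pics/a_top.png

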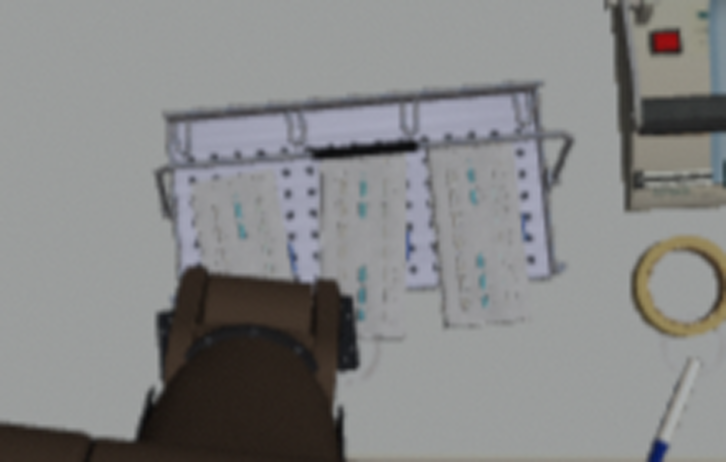

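The projections suggest the left cassette has not moved: its front edge is still near x=−153 and its back corner is at the same pixel in the top view. The fingertips seem to be above where they should be. I'll check the fingertip calibration numerically.

Run:
```python
from h import *
a=dict(np.load("scene0.npz"));b=dict(np.load("sceneN.npz"))
yw=.4288; ty=np.array([np.sin(yw),-np.cos(yw),0])
for s in (-1,1):
  for e in (47.5,59.5): print("start tip proj",proj(a,np.array([259.8,-568.1,190.4])+s*e*ty).round(1))
def low(c,u0,u1,v0,v1):
  g=c["pixels"].max(2); 
  for u in range(u0,u1,2):
    d=np.where(g[v0:v1,u]<70)[0]; print((u,v0+d.max() if len(d) else None),end=" ")
  print()
low(a,436,460,340,420); low(a,496,520,340,420)
print("now tips proj",[proj(b,[*world(-143,117+s),17]).round(1) for s in (35,23,-23,-35)])
low(b,290,306,220,300); low(b,306,324,220,300)
h=lambda c:cv2.cvtColor(c["pixels"],cv2.COLOR_BGR2HSV)
for c in (a,b):
  m=cv2.inRange(h(c),(105,110,30),(130,255,255)); n,l,s,ce=cv2.connectedComponentsWithStats(m)
  print([ (ce[i].round(1).tolist(),s[i,4]) for i in range(1,n) if s[i,4]>5 and 230<ce[i][1]<330 and 300<ce[i][0]<460])
```

```text
start tip proj [446.8 387.9]
start tip proj [440.2 386.4]
start tip proj [500.6 400.6]
start tip proj [507.5 402.2]
(436, np.int64(357)) (438, np.int64(350)) (440, np.int64(361)) (442, np.int64(362)) (444, np.int64(362)) (446, np.int64(384)) (448, np.int64(377)) (450, np.int64(367)) (452, np.int64(355)) (454, np.int64(349)) (456, np.int64(360)) (458, np.int64(360)) 
(496, np.int64(369)) (498, np.int64(369)) (500, np.int64(370)) (502, np.int64(370)) (504, np.int64(397)) (506, np.int64(394)) (508, np.int64(392)) (510, np.int64(388)) (512, np.int64(385)) (514, np.int64(381)) (516, np.int64(379)) (518, np.int64(379)) 
now tips proj [array([297.6, 265.3]), array([301. , 266.9]), array([314.1, 273.3]), array([317.5, 275. ])]
(290, np.int64(242)) (292, np.int64(240)) (294, np.int64(245)) (296, np.int64(257)) (298, np.int64(261)) (300, np.int64(259)) (302, np.int64(245)) (304, np.int64(238)) 
(306, np.int64(250)) (308, np.int64(251)) (310, np.int64(252)) (312, np.int64(269)) (314, np.int64(267)) (316, np.int64(265)) (318, np.int64(253)) (320, np.int64(249)) (322, np.int64(258)) 
[([336.8, 257.1], np.int32(13)), ([372.1, 272.5], np.int32(19)), ([411.6, 287.5], np.int32(15))]
[([336.8, 257.1], np.int32(13)), ([372.1, 272.5], np.int32(19)), ([411.6, 287.5], np.int32(15))]
```

The latch pixels are identical, so the cassette has not moved, and there was no contact force. I'll take a wrist close-up and triangulate the tips.

Run:
```python
from cell import env, optics
from h import *
c=optics.read_camera("wrist"); np.savez("w3.npz",**c)
cv2.imwrite("pics/w3.png",cv2.resize(c["pixels"][150:400,100:500],None,fx=2,fy=2,interpolation=cv2.INTER_CUBIC))
s=env.state();print(s["t"],s["eef_pos"],s["tcp_rot"])
b=dict(np.load("sceneN.npz"))
for uv in [(298,261),(313,269)]:
  for z in (17,25,30,36,42): print(uv,z,tray(ray(b,uv,z)).round(1))
p=s["eef_pos"]
for x in (-10,0,10):
  for y in (-23,23): print("w proj",x,y,(proj(c,[*(p[:2]+x*X+y*Y),p[2]])-[100,150])*2)
```

```text
3.85 [448.98925216  25.8267963   17.17505307] [3.14156542e+00 3.81600638e-04 9.47642564e-02]
(298, 261) 17 [-127.8  162.6]
(298, 261) 25 [-134.9  156.6]
(298, 261) 30 [-139.4  152.8]
(298, 261) 36 [-144.7  148.3]
(298, 261) 42 [-150.   143.8]
(313, 269) 17 [-130.5  107.1]
(313, 269) 25 [-137.5  101.5]
(313, 269) 30 [-142.   98.]
(313, 269) 36 [-147.3   93.8]
(313, 269) 42 [-152.6   89.6]
w proj -10 -23 [525.0164398  304.49768566]
w proj -10 23 [345.79396537 304.26201041]
w proj 0 -23 [526.19666362 267.67095492]
w proj 0 23 [344.82012159 267.4198863 ]
w proj 10 -23 [527.40559822 229.94835695]
w proj 10 23 [343.82257936 229.6812111 ]
```

View pics/w3.png

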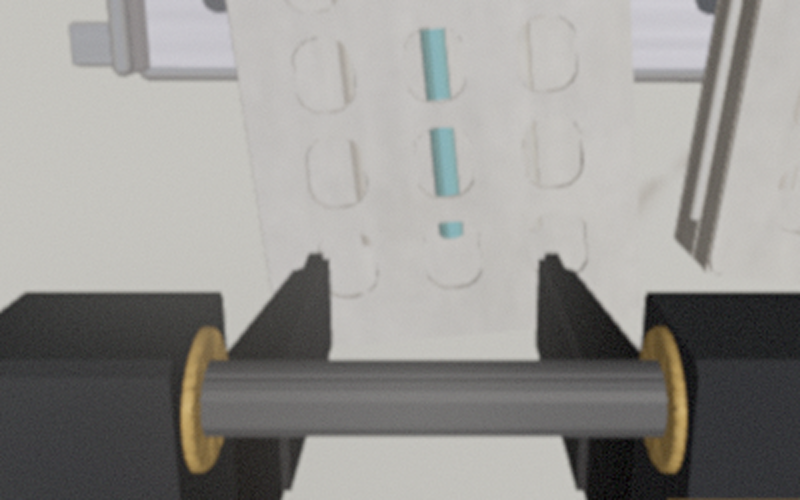

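In the wrist view the fingertips appear at (318,258) and (552,258), 1.16 times wider apart than they should be for the reported TCP. The scene view agrees, since the tip midpoint matches y=117 only at z≈42. So the real fingertips sit about 25 mm above the reported TCP and passed over the cassette. I'll back off and lower carefully, watching the force.

>>> step_arm(
  moves=[
    {"tx": -20, "ty": 3, "tz": 0, "roll": 0},
    {"tx": -40, "ty": 4, "tz": 0, "roll": 0},
    {"tx": -40, "ty": 4, "tz": 0, "roll": 0},
    {"tx": -40, "ty": 4, "tz": 8, "roll": 0},
    {"tx": -40, "ty": 4, "tz": 14, "roll": 0},
    {"tx": -40, "ty": 4, "tz": 16, "roll": 0},
  ],
)

```text
t: 4.35
eef_pos: [410.3, 18.1, 0.2]
tcp_rot: [3.142, 0.0, 0.095]
ft_force: [0.5, -0.3, 0.4]
opening: 0.483
grip_force: 0.0
```

>>> step_arm(
  moves=[
    {"tx": 0, "ty": 0, "tz": 2, "roll": 0},
    {"tx": 0, "ty": 0, "tz": 4, "roll": 0},
    {"tx": 0, "ty": 0, "tz": 4, "roll": 0},
  ],
)

```text
t: 4.6
eef_pos: [409.8, 18.1, -3.2]
tcp_rot: [-3.142, 0.001, 0.095]
ft_force: [-0.1, 0.2, 0.4]
opening: 0.485
grip_force: 0.0
```

The TCP reads −3 with no contact, which confirms the offset of about 25 mm. I'll go 5 mm lower and push.

>>> step_arm(
  moves=[
    {"tx": 8, "ty": 0, "tz": 3, "roll": 0},
    {"tx": 14, "ty": 0, "tz": 5, "roll": 0},
    {"tx": 18, "ty": 0, "tz": 5, "roll": 0},
    {"tx": 21, "ty": 0, "tz": 5, "roll": 0},
    {"tx": 24, "ty": -1, "tz": 5, "roll": 0},
    {"tx": 27, "ty": -2, "tz": 5, "roll": 0},
    {"tx": 30, "ty": -3, "tz": 5, "roll": 0},
    {"tx": 33, "ty": -4, "tz": 5, "roll": 0},
    {"tx": 36, "ty": -4, "tz": 5, "roll": 0},
  ],
)

```text
t: 5.35
eef_pos: [445.4, 25.7, -7.7]
tcp_rot: [3.142, -0.0, 0.095]
ft_force: [-1.3, 1.1, -0.5]
opening: 0.483
grip_force: 0.9
```

```bash
cat > lat.py <<'E'
from cell import env, optics
from h import *
s=env.state();print(round(s["t"],2),"tray xy",tray(s["eef_pos"]).round(1),"z",s["eef_pos"][2].round(1),s["ft_force"].round(1),"yaw",s["tcp_rot"][2].round(3))
c=optics.read_camera("scene"); np.savez("sceneN.npz",**c)
m=cv2.inRange(cv2.cvtColor(c["pixels"],cv2.COLOR_BGR2HSV),(105,110,30),(130,255,255)); n,l,st,ce=cv2.connectedComponentsWithStats(m)
for i in range(1,n):
  if st[i,4]>4 and 220<ce[i][1]<330 and 300<ce[i][0]<460: print("latch",ce[i].round(1),tray(ray(c,ce[i],22)).round(1))
E
python3 lat.py
```

```text
5.35 tray xy [-147.3  117. ] z -7.7 [-1.3  1.1 -0.5] yaw 0.095
latch [340.6 254.3] [-38.3  77.1]
latch [372.1 272.5] [-52.5 -37.9]
latch [411.6 287.5] [ -42.  -155.2]
```

>>> step_arm(
  moves=[
    {"tx": 4, "ty": 0, "tz": 0, "roll": 0},
    {"tx": 8, "ty": 0, "tz": 0, "roll": 0},
    {"tx": 12, "ty": 0, "tz": 0, "roll": 0},
    {"tx": 16, "ty": 0, "tz": 0, "roll": 0},
    {"tx": 20, "ty": 0, "tz": 0, "roll": 0},
    {"tx": 24, "ty": 0, "tz": 0, "roll": 0},
    {"tx": 28, "ty": 0, "tz": 0, "roll": 0},
    {"tx": 32, "ty": 0, "tz": 0, "roll": 0},
    {"tx": 36, "ty": 0, "tz": 0, "roll": 0},
    {"tx": 36, "ty": 0, "tz": 0, "roll": 0},
  ],
)

```text
t: 6.23
eef_pos: [482.1, 28.8, -7.7]
tcp_rot: [3.141, -0.001, 0.095]
ft_force: [-0.3, -0.5, 0.1]
opening: 0.482
grip_force: 0.0
```

```bash
python3 lat.py
```

```text
6.23 tray xy [-110.4  116.7] z -7.7 [-0.3 -0.5  0.1] yaw 0.095
latch [348.4 248.1] [-2.2 74.7]
latch [372.1 272.5] [-52.5 -37.9]
latch [411.6 287.5] [ -42.  -155.2]
```

>>> step_arm(
  moves=[
    {"tx": 2, "ty": 0, "tz": 0, "roll": 0},
    {"tx": 4, "ty": 0, "tz": 0, "roll": 0},
    {"tx": 5, "ty": 0, "tz": 0, "roll": 0},
    {"tx": 6, "ty": 0, "tz": 0, "roll": 0},
    {"tx": 7, "ty": 0, "tz": 0, "roll": 0},
  ],
)

```text
t: 6.7
eef_pos: [487.1, 29.5, -7.7]
tcp_rot: [-3.141, 0.002, 0.095]
ft_force: [-5.5, 0.4, 5.6]
opening: 0.483
grip_force: 3.1
```

>>> step_arm(
  moves=[
    {"tx": 1, "ty": 0, "tz": 0, "roll": 0},
    {"tx": 2, "ty": 0, "tz": 0, "roll": 0},
  ],
)

```text
t: 6.87
eef_pos: [488.8, 29.7, -7.7]
tcp_rot: [-3.141, 0.002, 0.095]
ft_force: [-10.8, -3.2, 9.4]
opening: 0.485
grip_force: 5.8
```

```bash
python3 lat.py
```

```text
6.87 tray xy [-103.7  117. ] z -7.7 [-10.8  -3.2   9.4] yaw 0.095
latch [349.8 246.9] [ 4.4 74.4]
latch [372.1 272.5] [-52.5 -37.9]
latch [411.6 287.5] [ -42.  -155.2]
```

>>> step_arm(
  moves=[
    {"tx": -1, "ty": 0, "tz": -2, "roll": 0},
    {"tx": -1, "ty": 0, "tz": -4, "roll": 0},
    {"tx": 1, "ty": 0, "tz": -4, "roll": 0},
    {"tx": 2, "ty": 0, "tz": -4, "roll": 0},
    {"tx": 2, "ty": 0, "tz": -4, "roll": 0},
  ],
)

```text
t: 7.33
eef_pos: [488.8, 30.0, -4.0]
tcp_rot: [-3.141, 0.007, 0.095]
ft_force: [-14.1, -2.0, 6.1]
opening: 0.485
grip_force: 7.0
```

```bash
python3 lat.py
```

```text
7.33 tray xy [-103.7  117.3] z -4.0 [-14.1  -2.    6.1] yaw 0.095
latch [349.3 247.1] [ 3.1 75.2]
latch [372.1 272.5] [-52.5 -37.9]
latch [411.6 287.5] [ -42.  -155.2]
```

The left cassette is home: it is blocked at 14 N with its face at x≈−93.7. Next is the middle one.

>>> step_arm(
  moves=[
    {"tx": -35, "ty": 0, "tz": 0, "roll": 0},
    {"tx": -72, "ty": 0, "tz": 0, "roll": 0},
    {"tx": -72, "ty": 0, "tz": 0, "roll": 0},
    {"tx": -72, "ty": 35, "tz": 0, "roll": 0},
    {"tx": -72, "ty": 70, "tz": 0, "roll": 0},
    {"tx": -72, "ty": 105, "tz": 2, "roll": 0},
    {"tx": -72, "ty": 106, "tz": 2, "roll": 0},
    {"tx": -72, "ty": 106, "tz": 2, "roll": 0},
  ],
)

```text
t: 8.05
eef_pos: [431.1, -84.1, -5.6]
tcp_rot: [3.141, -0.002, 0.091]
ft_force: [-0.4, 0.2, -0.6]
opening: 0.485
grip_force: 0.0
```

```bash
python3 lat.py
```

```text
8.05 tray xy [-171.8    9. ] z -5.6 [-0.4  0.2 -0.6] yaw 0.091
latch [349.3 247.1] [ 3.1 75.2]
latch [372.1 272.5] [-52.5 -37.9]
latch [411.6 287.5] [ -42.  -155.2]
```

>>> step_arm(
  moves=[
    {"tx": 12, "ty": 0, "tz": 0, "roll": 0},
    {"tx": 18, "ty": 0, "tz": 0, "roll": 0},
    {"tx": 21, "ty": 1, "tz": 0, "roll": 0},
    {"tx": 24, "ty": 2, "tz": 0, "roll": 0},
    {"tx": 27, "ty": 4, "tz": 0, "roll": 0},
    {"tx": 30, "ty": 6, "tz": 0, "roll": 0},
    {"tx": 33, "ty": 8, "tz": 0, "roll": 0},
    {"tx": 36, "ty": 9, "tz": 0, "roll": 0},
    {"tx": 38, "ty": 9, "tz": 0, "roll": 0},
  ],
)

```text
t: 8.85
eef_pos: [469.2, -88.0, -5.8]
tcp_rot: [3.142, 0.0, 0.095]
ft_force: [-4.2, 0.7, 4.3]
opening: 0.484
grip_force: 2.1
```

```bash
python3 lat.py
```

```text
8.85 tray xy [-134.2    1.6] z -5.8 [-4.2  0.7  4.3] yaw 0.095
latch [376.9 267.3] [-26.3 -37.3]
latch [411.6 287.5] [ -42.  -155.2]
```

>>> step_arm(
  moves=[
    {"tx": 4, "ty": 1, "tz": 0, "roll": 0},
    {"tx": 8, "ty": 1, "tz": 0, "roll": 0},
    {"tx": 12, "ty": 2, "tz": 0, "roll": 0},
    {"tx": 16, "ty": 2, "tz": 0, "roll": 0},
    {"tx": 20, "ty": 2, "tz": 0, "roll": 0},
    {"tx": 23, "ty": 2, "tz": 0, "roll": 0},
    {"tx": 25, "ty": 2, "tz": 0, "roll": 0},
  ],
)

```text
t: 9.48
eef_pos: [494.6, -87.4, -5.7]
tcp_rot: [3.141, -0.0, 0.095]
ft_force: [-3.3, -0.6, 1.9]
opening: 0.483
grip_force: 1.4
```

>>> step_arm(
  moves=[
    {"tx": 2, "ty": 0, "tz": 0, "roll": 0},
    {"tx": 4, "ty": 0, "tz": 0, "roll": 0},
    {"tx": 5, "ty": 0, "tz": 0, "roll": 0},
    {"tx": 6, "ty": 0, "tz": 0, "roll": 0},
    {"tx": 7, "ty": 0, "tz": 0, "roll": 0},
    {"tx": 8, "ty": 0, "tz": 0, "roll": 0},
  ],
)

```text
t: 9.98
eef_pos: [499.5, -86.6, -5.7]
tcp_rot: [-3.14, 0.005, 0.095]
ft_force: [-18.8, -8.2, 12.6]
opening: 0.484
grip_force: 9.5
```

```bash
python3 lat.py
```

```text
9.98 tray xy [-103.9    0.2] z -5.7 [-18.8  -8.2  12.6] yaw 0.095
latch [383.6 261.6] [  5.1 -40. ]
latch [411.6 287.5] [ -42.  -155.2]
```

The middle one is home too, blocked at −103.9. On to the right one.

>>> step_arm(
  moves=[
    {"tx": -35, "ty": 0, "tz": 0, "roll": 0},
    {"tx": -70, "ty": 0, "tz": 0, "roll": 0},
    {"tx": -72, "ty": 0, "tz": 0, "roll": 0},
    {"tx": -72, "ty": 38, "tz": 0, "roll": 0},
    {"tx": -72, "ty": 76, "tz": 0, "roll": 0},
    {"tx": -72, "ty": 112, "tz": 0, "roll": 0},
    {"tx": -72, "ty": 116, "tz": 0, "roll": 0},
    {"tx": -72, "ty": 116, "tz": 0, "roll": 0},
  ],
)

```text
t: 10.7
eef_pos: [441.9, -211.0, -5.7]
tcp_rot: [3.14, -0.001, 0.092]
ft_force: [-0.4, -0.2, 0.0]
opening: 0.483
grip_force: 0.0
```

>>> step_arm(
  moves=[
    {"tx": 12, "ty": 0, "tz": 0, "roll": 0},
    {"tx": 18, "ty": 0, "tz": 0, "roll": 0},
    {"tx": 21, "ty": 0, "tz": 0, "roll": 0},
    {"tx": 24, "ty": 0, "tz": 0, "roll": 0},
    {"tx": 27, "ty": 0, "tz": 0, "roll": 0},
    {"tx": 30, "ty": 0, "tz": 0, "roll": 0},
    {"tx": 33, "ty": 0, "tz": 0, "roll": 0},
    {"tx": 36, "ty": 0, "tz": 0, "roll": 0},
    {"tx": 38, "ty": 0, "tz": 0, "roll": 0},
  ],
)

```text
t: 11.45
eef_pos: [478.0, -204.1, -5.8]
tcp_rot: [-3.14, 0.003, 0.096]
ft_force: [-6.5, -1.2, 6.3]
opening: 0.484
grip_force: 3.7
```

```bash
python3 lat.py
```

```text
11.45 tray xy [-136.3 -114.8] z -5.8 [-6.5 -1.2  6.3] yaw 0.096
latch [349.3 247.1] [ 3.1 75.2]
```

>>> step_arm(
  moves=[
    {"tx": 4, "ty": 0, "tz": 0, "roll": 0},
    {"tx": 8, "ty": 0, "tz": 0, "roll": 0},
    {"tx": 12, "ty": 0, "tz": 0, "roll": 0},
    {"tx": 16, "ty": 0, "tz": 0, "roll": 0},
    {"tx": 20, "ty": 0, "tz": 0, "roll": 0},
    {"tx": 24, "ty": 0, "tz": 0, "roll": 0},
    {"tx": 27, "ty": 0, "tz": 0, "roll": 0},
  ],
)

```text
t: 12.08
eef_pos: [505.0, -201.5, -5.8]
tcp_rot: [-3.14, 0.003, 0.096]
ft_force: [-8.1, -0.7, 4.6]
opening: 0.48
grip_force: 3.7
```

>>> step_arm(
  moves=[
    {"tx": 2, "ty": 0, "tz": 0, "roll": 0},
    {"tx": 4, "ty": 0, "tz": 0, "roll": 0},
    {"tx": 5, "ty": 0, "tz": 0, "roll": 0},
    {"tx": 6, "ty": 0, "tz": 0, "roll": 0},
    {"tx": 7, "ty": 0, "tz": 0, "roll": 0},
    {"tx": 8, "ty": 0, "tz": 0, "roll": 0},
  ],
)

```text
t: 12.58
eef_pos: [510.0, -200.7, -5.8]
tcp_rot: [-3.139, 0.008, 0.097]
ft_force: [-27.0, -9.0, 16.2]
opening: 0.483
grip_force: 14.0
```

```bash
python3 lat.py
```

```text
12.58 tray xy [-104.2 -114.5] z -5.8 [-27.   -9.   16.2] yaw 0.097
latch [349.3 247.1] [ 3.1 75.2]
```

All three are home: the TCP blocked at −103.7, −103.9 and −104.2. I'll back off, rise, and look at the row and the overhead clearance.

>>> step_arm(
  moves=[
    {"tx": -20, "ty": 0, "tz": 0, "roll": 0},
    {"tx": -40, "ty": 0, "tz": 0, "roll": 0},
    {"tx": -40, "ty": 0, "tz": -40, "roll": -0.003},
    {"tx": -40, "ty": -20, "tz": -80, "roll": -0.003},
    {"tx": -40, "ty": -50, "tz": -115, "roll": -0.003},
    {"tx": -40, "ty": -80, "tz": -145, "roll": -0.003},
    {"tx": -20, "ty": -105, "tz": -175, "roll": -0.003},
    {"tx": 0, "ty": -114, "tz": -205, "roll": -0.003},
    {"tx": 20, "ty": -114, "tz": -235, "roll": -0.003},
    {"tx": 50, "ty": -114, "tz": -260, "roll": -0.003},
    {"tx": 50, "ty": -114, "tz": -260, "roll": -0.003},
  ],
)

```text
t: 13.55
eef_pos: [558.0, -82.6, 259.4]
tcp_rot: [3.138, -0.009, 0.1]
ft_force: [-0.2, -0.4, -0.4]
opening: 0.481
grip_force: 0.0
```

```bash
python3 lat.py
python3 - <<'E'
from cell import env, optics
from h import *
c=dict(np.load("top0.npz"))
for z in (300,450,600): print("cabinet edge",z,ray(c,(350,88),z).round())
w=optics.read_camera("wrist"); np.savez("w4.npz",**w)
print(env.state()["joints"].round(2))
# black sleeve & fingers
g=w["pixels"].max(2); m=(g<60).astype(np.uint8); m[280:]=0
n,l,st,ce=cv2.connectedComponentsWithStats(m)
for i in range(1,n):
  if st[i,4]>150: print("dark",st[i],tray(ray(w,ce[i],127)).round(1))
im=cv2.resize(w["pixels"][60:330,120:520],None,fx=2,fy=2,interpolation=cv2.INTER_CUBIC)
cv2.imwrite("pics/w4.png",im)
E
```

```text
13.55 tray xy [-45.3  -1.4] z 259.4 [-0.2 -0.4 -0.4] yaw 0.1
latch [349.3 247.1] [ 3.1 75.2]
latch [383.5 262. ] [  3.6 -40.5]
latch [419.9 277.8] [   4.5 -155. ]
cabinet edge 300 [889. -61. 300.]
cabinet edge 450 [825. -51. 450.]
cabinet edge 600 [761. -41. 600.]
[-0.27  0.34  1.64 -0.    1.17  1.2 ]
```

View pics/w4.png

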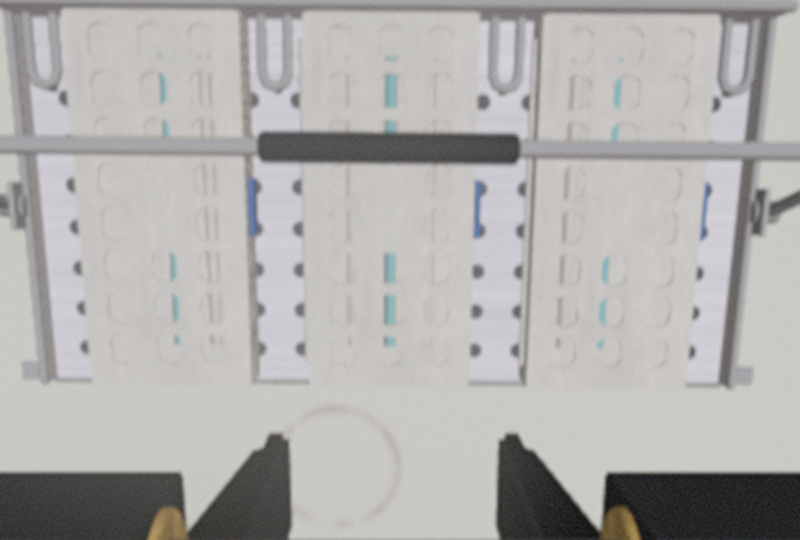

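All three cassettes lie even and square between their guides: fronts at crop row ~383, backs under the stop at row ~10, and latches at tray x 3.1, 3.6 and 4.5. The sleeve is at (258–520,147). Next I'll go behind the bar.

>>> step_arm(
  moves=[
    {"tx": 35, "ty": 0, "tz": 15, "roll": 0},
    {"tx": 70, "ty": 0, "tz": 30, "roll": 0},
    {"tx": 105, "ty": 0, "tz": 45, "roll": 0},
    {"tx": 110, "ty": 0, "tz": 45, "roll": 0},
    {"tx": 110, "ty": 0, "tz": 45, "roll": 0},
    {"tx": 110, "ty": 0, "tz": 45, "roll": 0},
  ],
)

```text
t: 14.15
eef_pos: [661.1, -72.9, 208.1]
tcp_rot: [-3.141, 0.003, 0.098]
ft_force: [0.4, 0.8, -0.2]
opening: 0.487
grip_force: 0.0
```

```bash
python3 lat.py
```

```text
14.15 tray xy [58.2 -1.4] z 208.1 [ 0.4  0.8 -0.2] yaw 0.098
latch [349.3 247.1] [ 3.1 75.2]
latch [383.5 262. ] [  3.6 -40.5]
latch [419.9 277.8] [   4.5 -155. ]
```

>>> step_arm(
  moves=[
    {"tx": 6, "ty": 0, "tz": 30, "roll": 0},
    {"tx": 6, "ty": 0, "tz": 60, "roll": 0},
    {"tx": 6, "ty": 0, "tz": 90, "roll": 0},
    {"tx": 6, "ty": 0, "tz": 115, "roll": 0},
    {"tx": 6, "ty": 0, "tz": 127, "roll": 0},
    {"tx": 6, "ty": 0, "tz": 127, "roll": 0},
  ],
)

```text
t: 14.7
eef_pos: [666.6, -72.5, 80.7]
tcp_rot: [-3.141, 0.003, 0.097]
ft_force: [-0.2, 0.5, -0.2]
opening: 0.481
grip_force: 0.0
```

>>> step_arm(
  moves=[
    {"tx": -8, "ty": 0, "tz": 127, "roll": 0},
    {"tx": -14, "ty": 0, "tz": 0, "roll": 0},
  ],
)

```text
t: 14.87
eef_pos: [647.8, -72.5, 58.3]
tcp_rot: [-3.131, 0.032, 0.098]
ft_force: [-2.5, 0.2, -7.2]
opening: 0.485
grip_force: 0.0
```

One row had a wrong tz of 127 and dipped the tool briefly. The tip stayed above everything. I'll re-settle and check.

>>> step_arm(
  moves=[
    {"tx": 0, "ty": 0, "tz": 0, "roll": 0},
    {"tx": 0, "ty": 0, "tz": 0, "roll": 0},
  ],
)

```text
t: 15.03
eef_pos: [656.5, -74.3, 83.9]
tcp_rot: [3.14, -0.005, 0.097]
ft_force: [-0.3, -0.5, -0.2]
opening: 0.482
grip_force: 0.0
```

```bash
cat > bar.py <<'E'
from cell import env, optics
from h import *
import sys
exec(open("lat.py").read())
t=optics.read_camera("top"); np.savez("topN.npz",**t)
print(env.state()["joints"].round(2))
E
python3 bar.py
```

```text
15.03 tray xy [53.5 -2.4] z 83.9 [-0.3 -0.5 -0.2] yaw 0.097
latch [349.3 247.1] [ 3.1 75.2]
latch [383.5 262. ] [  3.6 -40.5]
latch [420.  277.8] [   4.6 -155.2]
[-0.21  0.65  1.57 -0.    0.91  1.26]
```

>>> step_arm(
  moves=[
    {"tx": -6, "ty": 0, "tz": 0, "roll": 0},
    {"tx": -12, "ty": 0, "tz": 0, "roll": 0},
    {"tx": -18, "ty": 0, "tz": 0, "roll": 0},
    {"tx": -24, "ty": 0, "tz": 0, "roll": 0},
    {"tx": -30, "ty": 0, "tz": 0, "roll": 0},
    {"tx": -30, "ty": 0, "tz": 0, "roll": 0},
  ],
)

```text
t: 15.63
eef_pos: [623.8, -76.8, 81.1]
tcp_rot: [-3.142, 0.001, 0.098]
ft_force: [-0.9, 0.4, 0.5]
opening: 0.482
grip_force: 0.0
```

>>> step_arm(
  moves=[
    {"tx": -6, "ty": 0, "tz": 0, "roll": 0},
    {"tx": -12, "ty": 0, "tz": 0, "roll": 0},
    {"tx": -18, "ty": 0, "tz": 0, "roll": 0},
    {"tx": -24, "ty": 0, "tz": 0, "roll": 0},
    {"tx": -30, "ty": 0, "tz": 0, "roll": 0},
    {"tx": -36, "ty": 0, "tz": 0, "roll": 0},
    {"tx": -36, "ty": 0, "tz": 0, "roll": 0},
  ],
)

```text
t: 16.22
eef_pos: [588.1, -80.3, 80.9]
tcp_rot: [-3.142, 0.001, 0.098]
ft_force: [0.5, 0.5, 0.6]
opening: 0.483
grip_force: 0.0
```

```bash
cat >> bar.py <<'E'
# predicted sleeve pixels vs bar angle, score darkness in scene & top
for n,c in (("scene",np.load("sceneN.npz")),("top",np.load("topN.npz"))):
  c=dict(c); g=c["pixels"].max(2); r=[]
  for a in np.arange(0,1.9,.1):
    x=107*np.sin(.26-a); z=24+107*np.cos(.26-a)
    v=[]
    for y in np.linspace(-46,46,15):
      u=proj(c,[*world(x,y),z]).round().astype(int); v.append(g[u[1]-1:u[1]+2,u[0]-1:u[0]+2].min())
    r.append(int(np.mean(v)))
  print(n,r)
E
python3 bar.py
```

```text
16.22 tray xy [-15.2  -1.9] z 80.9 [0.5 0.5 0.6] yaw 0.098
latch [349.3 247.1] [ 3.1 75.2]
latch [383.5 262. ] [  3.6 -40.5]
latch [420.  277.8] [   4.6 -155.2]
[-0.25  0.58  1.75 -0.    0.82  1.23]
scene [45, 63, 100, 57, 60, 76, 104, 35, 11, 168, 168, 163, 168, 167, 168, 177, 130, 128, 135]
top [54, 52, 51, 31, 26, 39, 45, 49, 50, 50, 51, 51, 52, 52, 52, 52, 52, 52, 51]
```

The bar is past upright, at about 0.8 rad and falling clear of the fingers. I'll let it settle.

>>> step_arm(
  moves=[
    {"tx": 0, "ty": 0, "tz": -20, "roll": 0},
    {"tx": 0, "ty": 0, "tz": -40, "roll": 0},
    {"tx": 0, "ty": 0, "tz": -40, "roll": 0},
    {"tx": 0, "ty": 0, "tz": -40, "roll": 0},
    {"tx": 0, "ty": 0, "tz": -40, "roll": 0},
    {"tx": 0, "ty": 0, "tz": -40, "roll": 0},
    {"tx": 0, "ty": 0, "tz": -40, "roll": 0},
    {"tx": 0, "ty": 0, "tz": -40, "roll": 0},
    {"tx": 0, "ty": 0, "tz": -40, "roll": 0},
    {"tx": 0, "ty": 0, "tz": -40, "roll": 0},
  ],
)

```text
t: 17.15
eef_pos: [589.2, -80.2, 120.6]
tcp_rot: [-3.142, 0.0, 0.098]
ft_force: [0.0, 0.3, 0.1]
opening: 0.482
grip_force: 0.0
```

```bash
python3 bar.py
python3 - <<'E'
from h import *
c=dict(np.load("sceneN.npz"));g=c["pixels"].max(2)
for a in np.arange(1.4,2.0,.03):
    x=107*np.sin(.26-a); z=24+107*np.cos(.26-a); v=[]
    for y in np.linspace(-44,44,23):
      u=proj(c,[*world(x,y),z]); v.append(cv2.getRectSubPix(g,(1,1),tuple(map(float,u)))[0,0])
    print(round(a,2),int(np.mean(v)),end="; ")
E
```

```text
17.15 tray xy [-14.1  -1.9] z 120.6 [0.  0.3 0.1] yaw 0.098
latch [349.3 247.1] [ 3.1 75.2]
latch [383.5 262. ] [  3.6 -40.5]
latch [420.  277.8] [   4.6 -155.2]
[-0.25  0.53  1.71 -0.    0.9   1.23]
scene [132, 123, 116, 82, 111, 136, 159, 163, 155, 164, 166, 161, 166, 165, 166, 176, 129, 117, 14]
top [49, 45, 49, 37, 26, 32, 42, 49, 51, 52, 52, 53, 53, 53, 53, 54, 54, 54, 54]
1.4 182; 1.43 187; 1.46 189; 1.49 189; 1.52 190; 1.55 196; 1.58 192; 1.61 160; 1.64 137; 1.67 145; 1.7 151; 1.73 130; 1.76 73; 1.79 23; 1.82 23; 1.85 19; 1.88 21; 1.91 67; 1.94 137; 1.97 191; 2.0 209;
```

The bar is down: the sleeve's dark band is centred at about 1.835 rad, and the latches haven't moved. I'll rise a little, let it settle and hand in.

>>> step_arm(
  moves=[
    {"tx": 0, "ty": 0, "tz": -30, "roll": 0},
    {"tx": 0, "ty": 0, "tz": -60, "roll": 0},
    {"tx": 0, "ty": 0, "tz": -60, "roll": 0},
    {"tx": 0, "ty": 0, "tz": -60, "roll": 0},
    {"tx": 0, "ty": 0, "tz": -60, "roll": 0},
    {"tx": 0, "ty": 0, "tz": -60, "roll": 0},
  ],
)

```text
t: 17.75
eef_pos: [588.7, -80.2, 179.8]
tcp_rot: [-3.141, 0.002, 0.098]
ft_force: [-0.6, -0.2, -0.8]
opening: 0.483
grip_force: 0.0
```

```bash
python3 bar.py | grep -v top; python3 -c "
from cell import env
print(env.job_done())"
```

```text
17.75 tray xy [-14.5  -1.8] z 179.8 [-0.6 -0.2 -0.8] yaw 0.098
latch [349.3 247.1] [ 3.1 75.2]
latch [383.5 262. ] [  3.6 -40.5]
latch [420.  277.8] [   4.6 -155.2]
[-0.25  0.46  1.65 -0.    1.04  1.23]
scene [198, 198, 198, 113, 111, 135, 157, 161, 153, 163, 164, 158, 165, 164, 164, 174, 127, 116, 14]
the job is handed in; nothing more can be done
None
```

I handed the job in at about 18 s, with no verdict shown: all three cassettes measured home and square against the back stop, the retaining bar was down at about 1.83 rad, and the arm never went near the tape, marker or pot.

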